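# Close the parts canister whose lid missed its thread

### The job

One of the two bench canisters has its lid lying loose on top of the neck, standing proud with its thread not engaged; the other is properly closed and is to be left as it is. Without lifting the loose lid off, turn it backward (anticlockwise from above) until it drops into the thread starts, then turn it forward (clockwise) as far as it goes, and let go of it.

Things in the scene. Friction and masses are not known exactly. Their poses are not given: they have to be found in the camera images.
- lid: Loose aluminium lid, ~0.2 kg: hub 56 mm wide, 22 mm high; on it a grip bar 54 long (x), 18 wide (y), z = 22 to 56 mm, to pinch from above. Origin on its axis at the underside of two ears (17 wide, 4 thick, out to 41.5 mm) along x, as the bar; a half turn is the same lid. z up. At the start the ears lie on the thread crest, x turned 47-67 deg clockwise of the canister's x, origin 72 mm above its foot.
- canister: Grey canister under the loose lid, 86 mm wide, foot flange 112 mm, screwed to the bench. Origin at the centre of its underside, z up. Its neck has gaps at the +x and -x sides: with the lid's x within 12 deg of the canister's x, the ears fall through, lid origin from 72 to 62 mm above the foot. The lid's plug (56 mm, 8 deep) is in the neck's 62 mm bore from the start and keeps it centred.
- neck (a point): Point on the canister's axis 72 mm above its foot, level with the crest's top; axes as the canister. Clockwise of each 60 deg gap the thread runs under the crest (slot 7 mm high, ear 4 mm; the lid may be held level or lowered), leads the lid down to 60 mm and ends at a stop wall: lid x 71 deg clockwise of canister x. Walls rise to 80 mm; a raised lid cannot pass them: anticlockwise it stops 15 deg past the gap.
- closed_mark (a point): Point on top of one end of the grip bar (25 mm off the axis, 56 mm above the ears) of the second, identical lid, which is already screwed home on a second, identical canister, 0.17 m or more from the first, on either side. It sits 12 mm lower than the loose lid, ears hidden under the crest. Leave it alone. Axes as that lid: x along its bar, z up.
Mind the look-alikes: they are no part of the job. Leave any blue look-alike of the canister alone.

How it is judged:
On the way, in this order (a step that is already met when the one before it is completed fails the run):
1. the lid, turned back, has dropped into the thread starts of its canister (z of lid in the frame of canister below 0.066 m and angle between the x axis of lid and the x axis of canister, either way round below 0.35 rad), for 0.1 s.
2. the lid is turned forward until home (z of lid in the frame of canister below 0.067 m and angle between the x axis of lid and the x axis of canister, either way round above 1 rad), for 0.2 s.
At the end, for the whole second after the job is handed in: The lid sits home and at rest in its canister: its origin less than 64 mm above the canister's foot (home is 60), its x axis more than 57 degrees clockwise of the canister's x axis (the stop is at about 71) (z of lid in the frame of canister below 0.064 m and angle between the x axis of lid and the x axis of canister, either way round above 1 rad and linear speed of lid below 0.02 m/s and angular speed of lid below 0.2 rad/s); the robot touches nothing.
It fails at once if the loose lid is lifted off its canister (more than 10 mm above where it lay) (z of lid in the frame of canister above 0.082 m).
It fails at once if the closed lid is turned or moved (the end of its bar by more than 10 mm) (distance of closed_mark from where it was at the start of the episode above 0.01 m).
It also fails if it takes over 38 s, if anything falls off the work surface, if the arm or the gripper's body presses on something with over 40 N, if the wrist force passes 120 N, or if a joint passes its speed limit or range.

### The arm

A 6-joint arm with a two-finger parallel gripper is mounted at the origin on the work surface; the furniture and walls round the work are solid. World frame = base frame: x ahead of the robot, y to its left, z up, the work surface at z = 0. Lengths are in m, angles in rad, forces in N, time in s.
With the tool pointing down it reaches from about 0.275 to 0.975 m from the base axis. Payload 8.4 kg.
Tool frame: the origin (TCP) lies where the fingers leave the gripper's body, on its centre line; the fingertips stand 88 mm ahead of it and the grasp point (between the pads) lies 69 mm ahead of it; z points along the fingers, y is the direction in which the jaws open and shut (so a half turn about z gives the same grasp; the last joint's range is limited). The gripper opens to 92 mm and grips with 3 to 60 N. Pads are 20 mm wide; open, the fingers measure 128 mm over their backs; the gripper's body (75 mm by 189 mm) begins 69 mm behind the grasp point.
Start: joints at [1.203, 0.353, 1.633, -0, 1.155, -0.002], TCP at [0.224, 0.584, 0.303] pointing down, gripper open.
Joint ranges: [-2.63, 2.63], [-0.92, 2.1], [0.06, 2.66], [-1.3, 4.44], [0, 2.69], [-3.02, 3.02]. Speed limits (rad/s): [2.22, 2.22, 2.79, 3.14, 3.14, 3.14].

### API

Orientations are given as a unit quaternion [x, y, z, w].
In Python, from plant import arm, imaging gives the robot as it stands.
- The arm moves only by the tool drive_tool, never from a script. Its argument "increments" is a list of rows, each a list of 7 numbers: the shift along the tool's x, y, z in m, then the turn, a rotation vector about the tool's x, y, z in rad, then the opening, from 0 (shut) to 1 (fully open). A call has 1 to 12 rows; each row shifts and turns the pose as measured when the row begins, along the tool's axes as they then stand; what a row does not reach is not made up. A row lasts 1/10 s, in which the tool goes at most 50 mm and 8.59 degrees, less where a joint would pass 70% of its speed; a pose out of reach is approached as far as the arm can. A call is refused whole if a number of a shift passes 0.05 or a number of a turn 0.15, either way. A call with a gripper value outside its range is refused whole. The fingers move at their own pace and stop on an object; the grip force is fixed at half the most. Time passes only in rows, so rows that do not move let the fingers close. It gives the time, the measured TCP pose, the force and the opening at its end, in the units of the state.
- arm.state(): the state, without advancing time (a new reading comes with each control period).
- imaging.read_camera(name): name is "side" or "top" or "wrist"; returns a dict with "image" (400x640x3 uint8, red, green, blue), "range_z" (400x640 float32, m along the optical axis (not along the pixel's ray), 0 where there is no reading), "K" (3x3 intrinsics, pixels), "rvec" (rotation vector, rad) and "tvec" (3), from world to camera coordinates, as OpenCV has them. Camera axes: x right, y down, z forward; pixel columns grow to the right and rows downward; lengths in m; the calibration is good to about 2 mm. A picture is of the moment at which its call begins.
- arm.close_job(): hands the job in, once; it reports no verdict.
The state is a dict: "time_s": time; "joints": joint angles; "dq": joint speeds; "joint_efforts": joint torques, N m; "tcp_pos": TCP position; "tcp_rot": TCP orientation; "contact_force": force on the tool from outside, world axes, zero at the start; "moment": the same for the moment, N m; "opening": finger opening in m.
Only numpy, scipy, OpenCV 4.12 (cv2) and the standard library are available. Lean on these libraries where they do the work, as an engineer would, in place of code of your own. Each camera call takes 0.05 s, during which the arm holds its last target.

## Working session

There is one attempt and no reset: what is moved stays moved. The work goes in short steps, Python scripts to look and compute and a tool call to move; the robot and the scene stay as the last step left them, time stands still between calls to the robot, and variables do not carry over. Pictures are saved under pics/ and viewed, and the job is handed in when it is done.

Besides the shell and the picture viewer there is one more tool, called after ">>>" as name(argument=value, ...) on one line, values as JSON. drive_tool: Moves the arm, as the interface text tells. Its arguments: {"type":"object","properties":{"increments":{"type":"array","items":{"type":"array","items":{"type":"number"}}}},"required":["increments"]}

```bash
mkdir -p pics; ls
python3 - <<'E'
from plant import arm, imaging
import cv2,numpy as np
s=arm.state(); print({k:np.round(v,3).tolist() for k,v in s.items()})
for n in ["side","top","wrist"]:
    d=imaging.read_camera(n)
    cv2.imwrite(f"pics/{n}0.png",d["image"][:,:,::-1]); np.savez(f"pics/{n}0.npz",**d)
    R=cv2.Rodrigues(np.array(d["rvec"]))[0]; print(n,(-R.T@np.array(d["tvec"]).ravel()).round(3),R[2].round(2),d["K"][0][0])
E
```

```text
pics
{'time_s': 0.0, 'joints': [1.203, 0.354, 1.634, 0.0, 1.155, -0.002], 'dq': [-0.0, 0.001, 0.0, 0.002, 0.0, -0.0], 'joint_efforts': [-0.004, -59.384, -33.422, 0.07, 0.023, -0.0], 'tcp_pos': [0.223, 0.583, 0.302], 'tcp_rot': [0.182, 0.983, -0.001, -0.0], 'contact_force': [-0.495, -0.292, 0.712], 'moment': [0.018, -0.038, 0.019], 'opening': 0.092}
side [ 0.252 -0.546  0.512] [ 0.19  0.87 -0.45] 398.24408142536566
top [0.32  0.215 1.031] [ 0.07 -0.02 -1.  ] 401.49409641977024
wrist [0.159 0.607 0.384] [ 0.23 -0.09 -0.97] 341.0624263283355
```

View pics/side0.png

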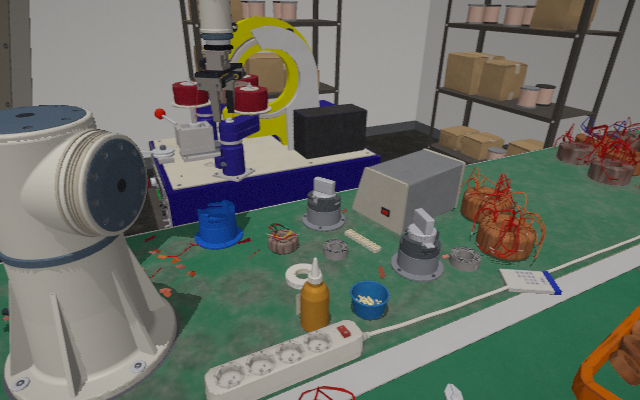

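View pics/top0.png

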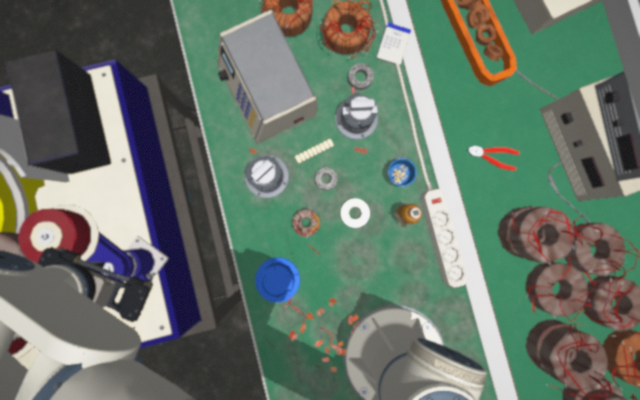

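View pics/wrist0.png

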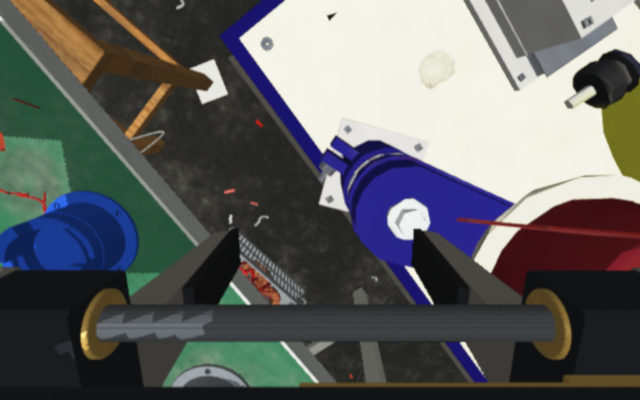

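The side view shows two canisters, at (325,200) and (420,240). The top view shows them at (265,173) and (358,112). The blue look-alike is at (277,280). I'll zoom in and measure the heights next.

```bash
cat > h.py <<'E'
import numpy as np,cv2
def load(n):
    d=dict(np.load(n)); d["R"]=cv2.Rodrigues(d["rvec"])[0]; d["t"]=d["tvec"].ravel(); return d
def ray(d,u,v):
    r=d["R"].T@np.linalg.solve(d["K"],[u,v,1.]); return -d["R"].T@d["t"],r
def plane(d,u,v,z):
    c,r=ray(d,u,v); return c+r*(z-c[2])/r[2]
def proj(d,p):
    q=d["K"]@(d["R"]@np.asarray(p,float)+d["t"]); return q[:2]/q[2]
def cloud(d):
    Z=d["range_z"]; v,u=np.mgrid[:Z.shape[0],:Z.shape[1]]
    c=np.stack([u,v,np.ones_like(u)],-1)@np.linalg.inv(d["K"]).T*Z[...,None]
    P=(c-d["t"])@d["R"]; P[Z==0]=np.nan; return P
E
python3 - <<'E'
from h import *
t=load("pics/top0.npz"); s=load("pics/side0.npz")
a=t["image"][75:205,230:390]; cv2.imwrite("pics/tz.png",cv2.resize(a,None,fx=5,fy=4.6,interpolation=2)[:,:,::-1])
a=s["image"][165:290,290:460]; cv2.imwrite("pics/sz.png",cv2.resize(a,None,fx=4.7,fy=4.7,interpolation=2)[:,:,::-1])
for n,d,bx in [("A",t,(235,150,292,200)),("B",t,(330,85,390,140)),("A",s,(298,172,350,232)),("B",s,(385,200,450,280))]:
    P=cloud(d)[bx[1]:bx[3],bx[0]:bx[2]].reshape(-1,3); P=P[~np.isnan(P[:,0])]
    print(n,"hist",np.histogram(P[:,2],bins=np.arange(-.01,.15,.008))[0], np.sort(P[:,2])[-20:].mean().round(4))
    for lo,hi in [(.105,.15),(.02,.15)]:
        Q=P[(P[:,2]>lo)&(P[:,2]<hi)]
        if len(Q): print(lo,len(Q),Q.mean(0).round(4),Q.min(0).round(4),Q.max(0).round(4))
E
```

```text
A hist [  72 1369  335    7   17   13   23   39   54  135  161  376   22   16
   11  141   46    0    0] 0.1197
0.105 194 [0.4555 0.3292 0.1163] [0.4329 0.307  0.1057] [0.4798 0.3524 0.1218]
0.02 1056 [0.4516 0.327  0.0804] [0.4133 0.2874 0.0213] [0.497  0.3725 0.1218]
B hist [  74 1687  360   48   47   24   44   66   44   95  131  196   74  151
   18   25   34  172    0] 0.1312
0.105 243 [0.609  0.1008 0.1254] [0.6008 0.0737 0.1052] [0.6211 0.1274 0.1323]
0.02 1134 [0.603  0.1045 0.0831] [0.5685 0.0583 0.0203] [0.6926 0.1432 0.1323]
A hist [ 56 772 280  92  93  85 102  96 122 108 125 170  64  59  65 101   8   0
   0] 0.1179
0.105 148 [0.4547 0.3222 0.1132] [0.4317 0.3042 0.105 ] [0.4786 0.3496 0.1187]
0.02 1223 [0.4496 0.3063 0.068 ] [0.4127 0.2833 0.02  ] [0.4947 0.3641 0.1187]
B hist [   2 1345  474  215  241  273  281  283  316  309  351  296  220  211
   89   68   76  125    0] 0.13
0.105 322 [0.6068 0.0929 0.1205] [0.5998 0.0685 0.1051] [0.6198 0.2085 0.1307]
0.02 3199 [0.6194 0.14   0.067 ] [0.5667 0.0538 0.0201] [0.7879 0.2943 0.1307]
```

View pics/tz.png

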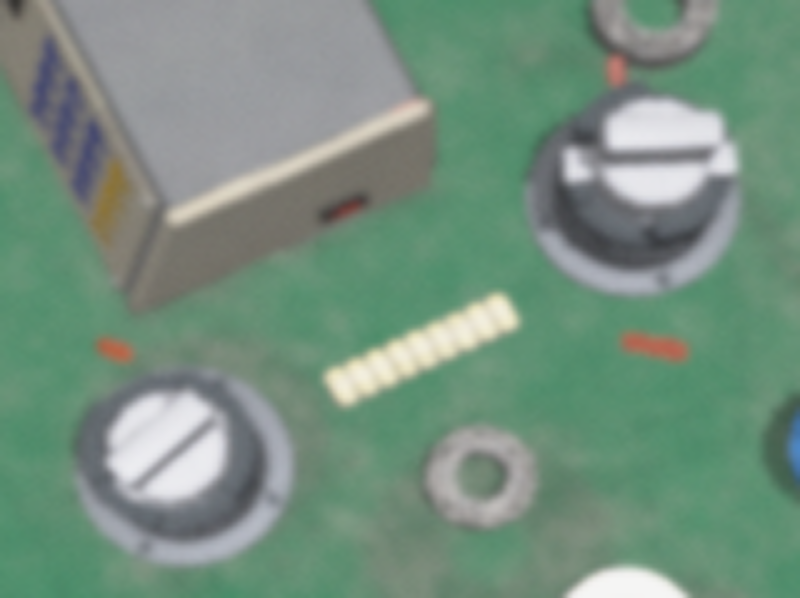

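View pics/sz.png

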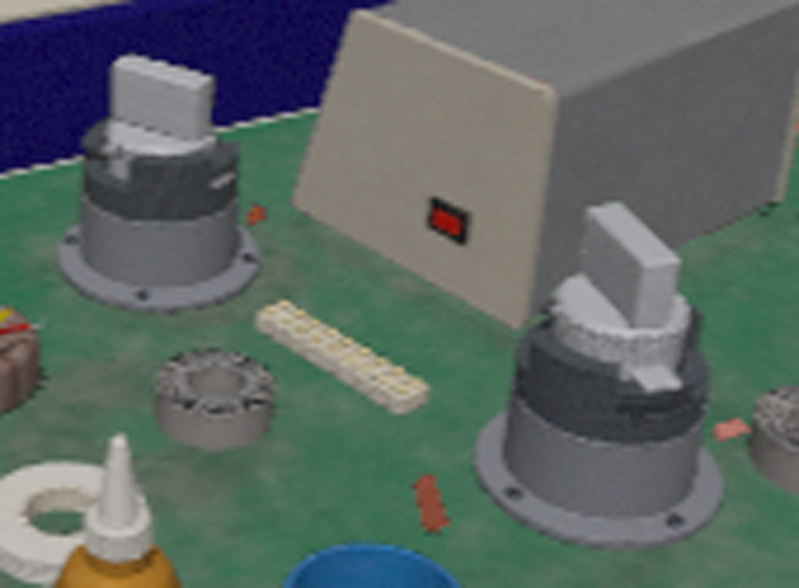

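B, at top-view (358,112), is the loose one. Its bar top is at 0.130 against 0.118 on A, and its ears are visible above the crest. Next I'll get B's bar axis and centre from both views and check clearance.

Run:
```python
from h import *
t=load("pics/top0.npz"); s=load("pics/side0.npz")
for n,d,bx in [("top",t,(330,85,390,140)),("side",s,(385,200,450,280))]:
    P=cloud(d)[bx[1]:bx[3],bx[0]:bx[2]]; m=(P[...,2]>.122)&(np.hypot(P[...,0]-.609,P[...,1]-.1)<.05)
    Q=P[m]; r=cv2.minAreaRect((Q[:,:2]*1000).astype(np.float32)); print(n,len(Q),r, cv2.boxPoints(r).round(1).tolist(), "z",np.median(Q[:,2]))
# flange circle etc
P=cloud(t); c=np.array([.609,.1])
r=np.hypot(P[...,0]-c[0],P[...,1]-c[1]); 
for z in (.04,.08,.09): 
    m=(r<.2)&(r>.048)&(P[...,2]>z); print(z,m.sum(), r[m].min().round(3) if m.any() else 0, P[m][np.argmin(r[m])] if m.any() else 0, np.nanmax(P[m][:,2]) if m.any() else 0)
# colour route: bright bar top in top image
a=t["image"]; g=a.astype(int); m=((g.min(2)>185)).astype(np.uint8); m[:, :330]=0;m[:,382:]=0;m[:90]=0;m[140:]=0
n,l,st,ce=cv2.connectedComponentsWithStats(m); print(st[1:],ce[1:])
print([proj(t,[.609,.101,.128]),proj(s,[.609,.101,.128])])
# flange contour in both: gray
for n,d,bx in [("top",t,(325,85,392,145))]:
    P2=cloud(d)[bx[1]:bx[3],bx[0]:bx[2]].reshape(-1,3); Q=P2[(P2[:,2]>.05)&(P2[:,2]<.085)]
    print("neck circle",cv2.minEnclosingCircle((Q[:,:2]*1000).astype(np.float32)))
```

```text
top 193 ((611.6953735351562, 100.62399291992188), (19.481273651123047, 53.27908706665039), 2.1171441078186035) [[601.0, 126.9000015258789], [602.9000244140625, 73.5999984741211], [622.4000244140625, 74.4000015258789], [620.4000244140625, 127.5999984741211]] z 0.12852761002679008
side 160 ((609.3799438476562, 96.4599838256836), (17.252748489379883, 53.86483383178711), 3.6705188751220703) [[599.0, 122.80000305175781], [602.5, 69.0], [619.7000122070312, 70.0999984741211], [616.2999877929688, 123.9000015258789]] z 0.1283254697717615
0.04 3255 0.105 [0.6159443  0.20465901 0.04989552] 0.6805990343741096
0.08 2553 0.105 [0.61596139 0.20511284 0.08235561] 0.6805990343741096
0.09 2491 0.105 [0.61536485 0.20524149 0.09205283] 0.6805990343741096
[[351  97  26  22 340]
 [343 108   5   6  19]] [[362.65294118 107.18823529]
 [344.52631579 110.94736842]]
[array([361.52471738, 103.64958878]), array([423.24038302, 213.52182182])]
neck circle ((611.5974731445312, 100.44623565673828), 42.633602142333984)
```

```bash
cat >> h.py <<'E'
from scipy.spatial.transform import Rotation as Ro
def togo(s,p,yang):
    "shift in tool axes to p; turn about tool z so tool y heads to yang deg (mod 180); tilt correction"
    R=Ro.from_quat(s["tcp_rot"]); sh=R.inv().apply(np.array(p)-s["tcp_pos"])
    y=R.apply([0,1,0]); a=np.degrees(np.arctan2(y[1],y[0])); da=(yang-a+90)%180-90
    z=R.apply([0,0,1]); tilt=R.inv().apply(np.cross(z,[0,0,-1]))
    print("yaw",a.round(2),"toolz turn rad",np.radians(-da).round(4),"shift",sh.round(4),"tilt fix",tilt.round(4))
E
python3 - <<'E'
from h import *
from plant import arm
t=load("pics/top0.npz"); P=cloud(t); m=(P[...,0]>.55)&(P[...,0]<.85)&(P[...,1]>.19)&(P[...,1]<.4); print("box zmax",np.nanmax(P[m][:,2]))
togo(arm.state(),[.61,.06,.29],3)
E
```

```text
box zmax 0.15129931749522005
yaw 69.04 toolz turn rad 1.1527 shift [-0.5482 -0.3505  0.0125] tilt fix [-0.001  0.     0.   ]
```

>>> drive_tool(increments=[[-0.045, -0.029, 0.001, 0, 0, 0, 1], [-0.045, -0.029, 0.001, 0, 0, 0, 1], [-0.045, -0.029, 0.001, 0, 0, 0, 1], [-0.045, -0.029, 0.001, 0, 0, 0, 1], [-0.045, -0.029, 0.001, 0, 0, 0, 1], [-0.045, -0.029, 0.001, 0, 0, 0, 1], [-0.045, -0.029, 0.001, 0, 0, 0, 1], [-0.045, -0.029, 0.001, 0, 0, 0, 1], [-0.045, -0.029, 0.001, 0, 0, 0, 1], [-0.045, -0.029, 0.001, 0, 0, 0, 1], [-0.045, -0.029, 0.001, 0, 0, 0, 1], [-0.045, -0.029, 0.001, 0, 0, 0, 1]])

```text
time_s: 1.35
tcp_pos: [0.5794, 0.0982, 0.289]
tcp_rot: [0.177, 0.984, 0.0, -0.0]
contact_force: [0.5, 0.5, -0.2]
opening: 0.0921
```

>>> drive_tool(increments=[[0, 0, 0, 0, 0, 0.145, 1], [0, 0, 0, 0, 0, 0.145, 1], [0, 0, 0, 0, 0, 0.145, 1], [0, 0, 0, 0, 0, 0.145, 1], [0, 0, 0, 0, 0, 0.145, 1], [0, 0, 0, 0, 0, 0.145, 1], [0, 0, 0, 0, 0, 0.145, 1], [0, 0, 0, 0, 0, 0.145, 1], [0, 0, 0, 0, 0, 0, 1]])

```text
time_s: 2.25
tcp_pos: [0.5821, 0.0902, 0.2859]
tcp_rot: [0.702, 0.712, -0.002, -0.001]
contact_force: [0.5, 0.1, 0.1]
opening: 0.092
```

Run:
```python
from h import *
from plant import arm,imaging
d=imaging.read_camera("wrist"); cv2.imwrite("pics/w1.png",d["image"][:,:,::-1]); np.savez("pics/w1.npz",**d)
d=load("pics/w1.npz"); s=arm.state(); print(s["time_s"],s["tcp_pos"],s["joints"])
togo(s,[.61,.099,.26],3)
P=cloud(d); m=(P[...,2]>.122)&(P[...,2]<.136)&(np.hypot(P[...,0]-.61,P[...,1]-.1)<.05)
if m.any():
    Q=P[m]; print(m.sum(),cv2.minAreaRect((Q[:,:2]*1000).astype(np.float32)),np.median(Q[:,2]))
```

```text
2.3 [0.58212089 0.09014006 0.28594064] [ 1.51387844e-01  3.16091743e-01  1.72639780e+00 -7.45904706e-04
  1.10382012e+00  1.33365377e-01]
yaw 1.05 toolz turn rad -0.034 shift [0.0084 0.0282 0.0258] tilt fix [-0.0046  0.0013  0.    ]
1768 ((609.09228515625, 96.82848358154297), (18.118587493896484, 54.46954345703125), 3.295112371444702) 0.1274126401723008
```

View pics/w1.png

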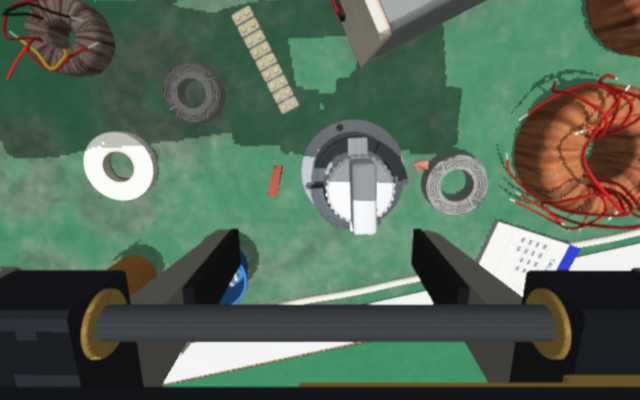

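The bar top measured from the wrist is centred at (0.609, 0.097) at z 0.127. It measures 18×54.5 mm and lies at 93.3°, which agrees with the other views within about 3 mm. In the image it spans roughly (363,165–232). Aligning and descending.

>>> drive_tool(increments=[[0.004, 0.014, 0.013, 0, 0, -0.02, 1], [0.003, 0.013, 0.013, 0, 0, -0.02, 1], [0, 0, 0, 0, 0, 0, 1], [0, 0, 0, 0, 0, 0, 1]])

```text
time_s: 2.7
tcp_pos: [0.6091, 0.098, 0.2594]
tcp_rot: [0.68, 0.733, -0.002, -0.001]
contact_force: [-0.5, 0.0, -0.4]
opening: 0.0922
```

Run:
```python
from h import *
from plant import arm,imaging
d=imaging.read_camera("wrist"); cv2.imwrite("pics/w2.png",d["image"][:,:,::-1]); np.savez("pics/w2.npz",**d)
d=load("pics/w2.npz"); s=arm.state(); 
togo(s,[.6095,.097,.187],3.3)
P=cloud(d); m=(P[...,2]>.122)&(P[...,2]<.136)&(np.hypot(P[...,0]-.61,P[...,1]-.1)<.05)
if m.any():
    Q=P[m]; print(m.sum(),cv2.minAreaRect((Q[:,:2]*1000).astype(np.float32)),np.median(Q[:,2]))
```

```text
yaw 4.33 toolz turn rad 0.0179 shift [-0.0009  0.0009  0.0724] tilt fix [-0.005   0.0011 -0.    ]
2101 ((609.11083984375, 97.3280029296875), (17.867176055908203, 53.58642578125), 3.922832727432251) 0.12744204101855305
```

View pics/w2.png

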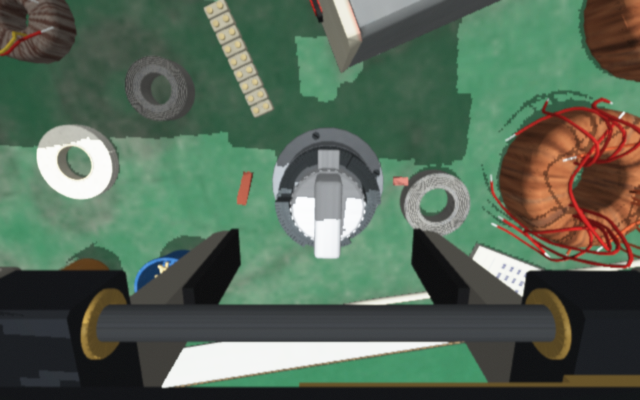

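The bar is centred between the fingers in the image, at (327,210). It sits at (0.609, 0.097) with its angle near 93.7°, so I'll fix the small tilt and descend 72 mm.

>>> drive_tool(increments=[[0, 0, 0.02, -0.005, 0.001, 0.01, 1], [0, 0, 0.02, 0, 0, 0, 1], [0, 0, 0.02, 0, 0, 0, 1], [0, 0, 0.01, 0, 0, 0, 1], [0, 0, 0, 0, 0, 0, 1], [0, 0, 0, 0, 0, 0, 1]])

```text
time_s: 3.35
tcp_pos: [0.6085, 0.0976, 0.1924]
tcp_rot: [0.682, 0.731, 0.002, 0.002]
contact_force: [1.3, -0.1, -0.7]
opening: 0.0916
```

Run:
```python
from h import *
from plant import arm
togo(arm.state(),[.6093,.097,.187],3.6)
```

```text
yaw 3.98 toolz turn rad 0.0066 shift [-0.0006  0.0008  0.0054] tilt fix [ 0.0053 -0.0002  0.    ]
```

>>> drive_tool(increments=[[0, 0.001, 0.005, 0.003, 0, 0.005, 1], [0, 0, 0, 0, 0, 0, 1], [0, 0, 0, 0, 0, 0, 0], [0, 0, 0, 0, 0, 0, 0], [0, 0, 0, 0, 0, 0, 0], [0, 0, 0, 0, 0, 0, 0], [0, 0, 0, 0, 0, 0, 0], [0, 0, 0, 0, 0, 0, 0], [0, 0, 0, 0, 0, 0, 0], [0, 0, 0, 0, 0, 0, 0]])

```text
time_s: 4.35
tcp_pos: [0.611, 0.0979, 0.1904]
tcp_rot: [0.684, 0.73, 0.003, 0.002]
contact_force: [-0.3, -0.5, 0.7]
opening: 0.0302
```

Run:
```python
from h import *
from plant import arm
s=arm.state();togo(s,[.6093,.097,.187],3.6); print(s["tcp_pos"],s["contact_force"],s["moment"],s["opening"])
```

```text
yaw 3.69 toolz turn rad 0.0016 shift [-0.0008 -0.0018  0.0034] tilt fix [ 0.0067 -0.0007 -0.    ]
[0.61104074 0.09787246 0.19041118] [-0.32598937 -0.48248283  0.67606669] [-0.08997539  0.05316356  0.00772493] 0.030239442502942356
```

>>> drive_tool(increments=[[0, -0.001, 0.003, 0.005, 0, 0, 0], [0, 0, 0, 0, 0, 0, 0], [0, 0, 0, 0, 0, 0, 0], [0, 0, 0, 0, 0, 0, 0], [0, 0, 0, 0, 0, 0, 0]])

```text
time_s: 4.85
tcp_pos: [0.6099, 0.0977, 0.187]
tcp_rot: [0.684, 0.729, 0.001, 0.0]
contact_force: [0.0, -0.4, 0.1]
opening: 0.018
```

Run:
```python
from h import *
from plant import arm
s=arm.state();togo(s,[.6093,.097,.187],3.6); print(s["tcp_pos"],s["contact_force"],s["moment"],s["opening"])
```

```text
yaw 3.69 toolz turn rad 0.0015 shift [-0.0007 -0.0006 -0.    ] tilt fix [ 0.0009 -0.0006 -0.    ]
[0.60987889 0.09774974 0.18696595] [ 0.01310994 -0.37609102  0.0881965 ] [-0.07595271  0.09419477  0.0155529 ] 0.01799796447007048
```

Gripped at 18.0 mm. Now turning anticlockwise, which is a negative turn about tool z, with slight downward bias.

>>> drive_tool(increments=[[0, 0, 0.001, 0, 0, -0.1, 0], [0, 0, 0.001, 0, 0, -0.1, 0], [0, 0, 0.001, 0, 0, -0.1, 0], [0, 0, 0.001, 0, 0, -0.1, 0], [0, 0, 0.001, 0, 0, -0.1, 0]])

```text
time_s: 5.35
tcp_pos: [0.6122, 0.098, 0.1869]
tcp_rot: [0.476, 0.88, 0.003, 0.002]
contact_force: [-2.8, -3.3, 9.5]
opening: 0.0178
```

Run:
```python
from h import *
from plant import arm
s=arm.state();togo(s,[.6099,.0977,.187],61); print(s["tcp_pos"],s["contact_force"],s["moment"],s["opening"])
```

```text
yaw 33.21 toolz turn rad -0.4851 shift [ 0.001  -0.0021 -0.0001] tilt fix [0.0069 0.002  0.    ]
[0.61219097 0.09803948 0.18688163] [-2.84343471 -3.3314408   9.53989012] [-0.51507     0.81495341 -0.34346429] 0.017765824778364206
```

>>> drive_tool(increments=[[0.001, -0.001, 0.001, 0.003, 0, -0.08, 0], [0, -0.001, 0.001, 0.003, 0, -0.08, 0], [0, 0, 0.001, 0, 0, -0.05, 0]])

```text
time_s: 5.65
tcp_pos: [0.6123, 0.098, 0.1868]
tcp_rot: [0.377, 0.926, 0.001, 0.004]
contact_force: [-3.7, -4.5, 9.0]
opening: 0.0176
```

Run:
```python
from h import *
from plant import arm
s=arm.state();togo(s,[.6099,.0977,.187],61); print(s["tcp_pos"],s["contact_force"],s["moment"],s["opening"])
```

```text
yaw 45.76 toolz turn rad -0.2659 shift [ 0.0015 -0.0018 -0.0002] tilt fix [0.0054 0.0058 0.    ]
[0.61225018 0.09797826 0.18680983] [-3.69189031 -4.54415999  9.01167056] [-0.54568507  0.93087666 -0.41356057] 0.017617543175715105
```

>>> drive_tool(increments=[[0, 0, 0.002, 0.003, 0.003, -0.05, 0], [0, 0, 0.002, 0, 0, -0.05, 0], [0, 0, 0.002, 0, 0, 0, 0]])

```text
time_s: 5.95
tcp_pos: [0.6126, 0.0971, 0.1844]
tcp_rot: [0.328, 0.945, 0.0, 0.002]
contact_force: [-3.2, -0.9, 5.9]
opening: 0.0177
```

Run:
```python
from h import *
from plant import arm
s=arm.state();togo(s,[.6099,.0977,.187],61); print(s["tcp_pos"],s["contact_force"],s["moment"],s["opening"])
```

```text
yaw 51.72 toolz turn rad -0.1619 shift [ 0.0025 -0.0012 -0.0026] tilt fix [0.0021 0.0042 0.    ]
[0.61261902 0.0970801  0.18444329] [-3.20299562 -0.85163094  5.85623188] [-0.11648706  0.61883987  0.04859717] 0.017709838733829135
```

It seems to be dropping: z fell 2.4 mm while the force also fell. Continuing down, with a little more turn to get inside the window.

>>> drive_tool(increments=[[0.001, -0.001, 0.003, 0, 0.003, -0.04, 0], [0, 0, 0.003, 0, 0, -0.03, 0], [0, 0, 0.003, 0, 0, 0, 0]])

```text
time_s: 6.25
tcp_pos: [0.6115, 0.0968, 0.1767]
tcp_rot: [0.294, 0.956, 0.001, 0.001]
contact_force: [-12.9, -1.7, 43.3]
opening: 0.0177
```

Run:
```python
from h import *
from plant import arm
s=arm.state();togo(s,[.6099,.0977,.177],61); print(s["tcp_pos"],s["contact_force"],s["moment"],s["opening"])
```

```text
yaw 55.8 toolz turn rad -0.0907 shift [ 0.0018 -0.0002 -0.0003] tilt fix [0.0025 0.0019 0.    ]
[0.61148972 0.09684875 0.17668159] [-12.89808352  -1.74386081  43.25630619] [-0.56661211  2.49167573  0.03979306] 0.01768708791460475
```

>>> drive_tool(increments=[[0, 0, 0, 0, 0, 0, 0], [0, 0, -0.001, 0, 0, 0, 0]])

```text
time_s: 6.45
tcp_pos: [0.6117, 0.097, 0.1779]
tcp_rot: [0.295, 0.956, 0.001, 0.001]
contact_force: [-0.4, 0.7, -1.6]
opening: 0.0178
```

Run:
```python
from h import *
from plant import arm,imaging
s=arm.state();togo(s,[.6099,.0977,.177],61); print(s["tcp_pos"],s["contact_force"],s["moment"],s["opening"])
d=imaging.read_camera("side"); a=d["image"][165:290,340:500]; cv2.imwrite("pics/s3.png",cv2.resize(a,None,fx=4.7,fy=4.7,interpolation=2)[:,:,::-1])
```

```text
yaw 55.73 toolz turn rad -0.0919 shift [ 0.0019 -0.0004  0.0009] tilt fix [0.0027 0.0022 0.    ]
[0.61166399 0.09695593 0.17787504] [-0.35693731  0.74766205 -1.62384759] [-0.0473289  -0.02733933 -0.00210124] 0.017761796560917854
```

View pics/s3.png

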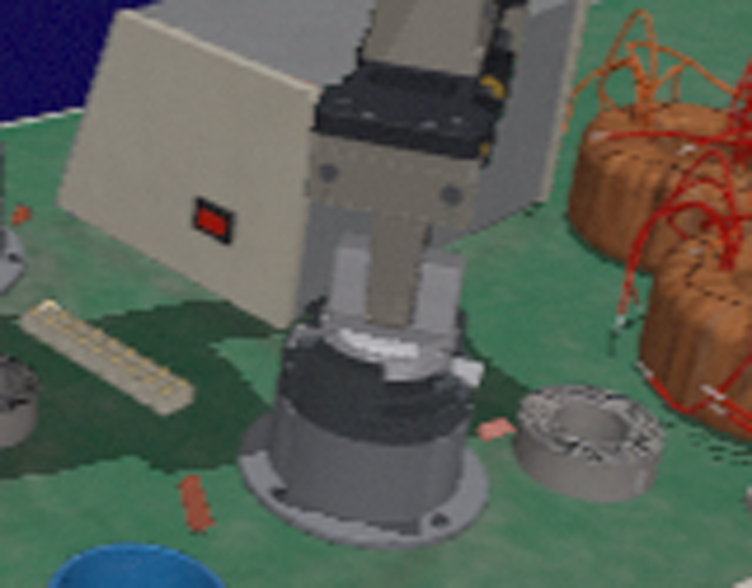

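Run:
```python
from h import *
from plant import arm,imaging
d=imaging.read_camera("side"); np.savez("pics/s4.npz",**d); d=load("pics/s4.npz")
P=cloud(d); a=np.radians(55.8+90); c=np.array([.6093,.097])
v=P-np.r_[c,0]; along=v[...,0]*np.cos(a)+v[...,1]*np.sin(a); ac=-v[...,0]*np.sin(a)+v[...,1]*np.cos(a)
m=(abs(along)>.012)&(abs(along)<.024)&(abs(ac)<.010)&(P[...,2]>.09)&(P[...,2]<.15)
print("bar top z",np.sort(P[m][:,2])[-25:].round(4))
m=(abs(along)>.031)&(abs(along)<.042)&(abs(ac)<.008)&(P[...,2]>.04)&(P[...,2]<.1); print("ear",m.sum(),np.sort(P[m][:,2])[-15:].round(4))
for z in (.062,.066,.072,.076):
  uv=proj(d,[*(c-.0415*np.array([np.cos(a),np.sin(a)])),z]); print(z,((uv-[340,165])*4.7).round(0))
```

```text
bar top z [0.1201 0.1201 0.1201 0.1201 0.1201 0.1201 0.1202 0.1202 0.1203 0.1203
 0.1204 0.1204 0.1205 0.1205 0.1205 0.1205 0.1207 0.1208 0.1209 0.1209
 0.121  0.1212 0.1217 0.1245 0.1263]
ear 51 [0.0681 0.0681 0.0681 0.0681 0.0681 0.0681 0.0684 0.0685 0.0686 0.0688
 0.0691 0.0693 0.0695 0.07   0.0836]
0.062 [472. 383.]
0.066 [473. 376.]
0.072 [475. 364.]
0.076 [477. 356.]
```

It has dropped: the bar top is at 0.120–0.121 and the ear top at about 0.068, so the lid origin is near 63–64 mm. Now turning clockwise with a light downward bias.

>>> drive_tool(increments=[[0.001, 0, 0.001, 0.002, 0.002, 0, 0], [0, 0, 0.001, 0, 0, 0.1, 0], [0, 0, 0.001, 0, 0, 0.1, 0], [0, 0, 0.001, 0, 0, 0.1, 0], [0, 0, 0.001, 0, 0, 0.1, 0]])

```text
time_s: 7.05
tcp_pos: [0.6123, 0.0985, 0.1768]
tcp_rot: [0.484, 0.875, 0.001, 0.001]
contact_force: [-5.9, 1.7, 11.8]
opening: 0.0174
```

Run:
```python
from h import *
from plant import arm
s=arm.state();togo(s,[.6099,.0977,.176],-15); print(s["tcp_pos"],s["contact_force"],s["moment"],s["opening"])
```

```text
yaw 32.15 toolz turn rad 0.823 shift [ 0.0006 -0.0025  0.0008] tilt fix [0.0037 0.0011 0.    ]
[0.6123466  0.09849758 0.17680986] [-5.92008816  1.70480327 11.76993708] [0.25716301 1.10463218 0.4000866 ] 0.01735177812908731
```

>>> drive_tool(increments=[[0, -0.001, 0.001, 0.002, 0, 0.1, 0], [0, -0.001, 0.001, 0.002, 0, 0.1, 0], [0, 0, 0.001, 0, 0, 0.1, 0], [0, 0, 0.001, 0, 0, 0.1, 0]])

```text
time_s: 7.45
tcp_pos: [0.6117, 0.0996, 0.1761]
tcp_rot: [0.654, 0.757, 0.002, 0.001]
contact_force: [-3.3, -0.5, 7.2]
opening: 0.0176
```

Run:
```python
from h import *
from plant import arm
s=arm.state();togo(s,[.6099,.0977,.175],-15); print(s["tcp_pos"],s["contact_force"],s["moment"],s["opening"])
```

```text
yaw 8.33 toolz turn rad 0.4072 shift [-0.0016 -0.0021  0.0011] tilt fix [ 0.0034 -0.0009 -0.    ]
[0.61174663 0.09955524 0.17609628] [-3.30142232 -0.49019655  7.17005226] [-0.15199131  0.72184477  0.19804246] 0.017570753273063892
```

>>> drive_tool(increments=[[-0.001, -0.001, 0.001, 0.002, 0, 0.08, 0], [0, 0, 0.001, 0, 0, 0.08, 0], [0, 0, 0.001, 0, 0, 0.05, 0], [0, 0, 0.001, 0, 0, 0.05, 0]])

```text
time_s: 7.85
tcp_pos: [0.6108, 0.0998, 0.175]
tcp_rot: [0.75, 0.661, 0.001, -0.0]
contact_force: [-10.2, 2.1, 15.9]
opening: 0.0178
```

Run:
```python
from h import *
from plant import arm
s=arm.state();togo(s,[.6099,.0977,.175],-15); print(s["tcp_pos"],s["contact_force"],s["moment"],s["opening"])
```

```text
yaw -7.21 toolz turn rad 0.136 shift [-0.0022 -0.0006 -0.    ] tilt fix [ 0.0007 -0.002   0.    ]
[0.6107932  0.09979996 0.1749681 ] [-10.19197054   2.07874836  15.91700952] [0.32889217 1.94400593 0.51599168] 0.017803832969845775
```

>>> drive_tool(increments=[[-0.001, 0, 0, 0, 0, 0.05, 0], [0, 0, 0.001, 0, 0, 0.05, 0], [0, 0, 0.001, 0, 0, 0.05, 0]])

```text
time_s: 8.15
tcp_pos: [0.6101, 0.0999, 0.175]
tcp_rot: [0.798, 0.603, 0.001, -0.001]
contact_force: [-3.9, -1.7, 13.4]
opening: 0.0197
```

Run:
```python
from h import *
from plant import arm
s=arm.state();togo(s,[.6099,.0977,.175],-15); print(s["tcp_pos"],s["contact_force"],s["moment"],s["opening"])
```

```text
yaw -15.88 toolz turn rad -0.0153 shift [-0.0022  0.0004 -0.    ] tilt fix [-0.0003 -0.0016  0.    ]
[0.6101393  0.09988842 0.17497462] [-3.90911136 -1.65299507 13.36240204] [-0.35336499  0.91465084  1.12391317] 0.01974717490894476
```

The opening rose to 19.7 mm and Mz reached 1.1 N m, so the lid is at the stop and the pads are starting to skew. Easing off and releasing.

>>> drive_tool(increments=[[0, 0, 0, 0, 0, -0.04, 0], [0, 0, 0, 0, 0, 0, 1], [0, 0, 0, 0, 0, 0, 1], [0, 0, 0, 0, 0, 0, 1], [0, 0, 0, 0, 0, 0, 1], [0, 0, 0, 0, 0, 0, 1], [0, 0, 0, 0, 0, 0, 1], [0, 0, 0, 0, 0, 0, 1], [0, 0, 0, 0, 0, 0, 1], [0, 0, 0, 0, 0, 0, 1], [0, 0, 0, 0, 0, 0, 1], [0, 0, 0, 0, 0, 0, 1]])

```text
time_s: 9.35
tcp_pos: [0.6102, 0.1001, 0.1746]
tcp_rot: [0.787, 0.617, 0.0, -0.001]
contact_force: [-0.2, 0.0, 0.1]
opening: 0.0918
```

>>> drive_tool(increments=[[0, 0, -0.01, 0, 0, 0, 1], [0, 0, -0.025, 0, 0, 0, 1], [0, 0, -0.035, 0, 0, 0, 1], [0, 0, -0.035, 0, 0, 0, 1], [0, 0, 0, 0, 0, 0, 1]])

```text
time_s: 9.85
tcp_pos: [0.6098, 0.0999, 0.285]
tcp_rot: [0.787, 0.617, -0.0, -0.001]
contact_force: [0.6, 1.3, 0.0]
opening: 0.0919
```

Run:
```python
from h import *
from plant import arm,imaging
s=arm.state(); print(s["time_s"],s["tcp_pos"],s["contact_force"],s["opening"])
for n in ("wrist","side"):
    d=imaging.read_camera(n); np.savez(f"pics/{n}5.npz",**d); d=load(f"pics/{n}5.npz")
    cv2.imwrite(f"pics/{n}5.png",d["image"][:,:,::-1])
    P=cloud(d); m=(P[...,2]>.110)&(P[...,2]<.136)&(np.hypot(P[...,0]-.61,P[...,1]-.098)<.035)
    Q=P[m]; print(n,m.sum(),cv2.minAreaRect((Q[:,:2]*1000).astype(np.float32)),np.median(Q[:,2]))
    if n=="side":
        a=d["image"][165:290,290:460]; cv2.imwrite("pics/s5z.png",cv2.resize(a,None,fx=4.7,fy=4.7,interpolation=2)[:,:,::-1])
```

```text
9.85 [0.60981779 0.09988366 0.28496685] [0.56035405 1.33979985 0.04305764] 0.09194470428438553
wrist 1574 ((609.74853515625, 99.78199005126953), (54.02566909790039, 17.968294143676758), 83.40074920654297) 0.11548367268048865
side 153 ((609.9495239257812, 98.46509552001953), (52.01875305175781, 18.017629623413086), 83.59575653076172) 0.11644866807355193
```

View pics/wrist5.png

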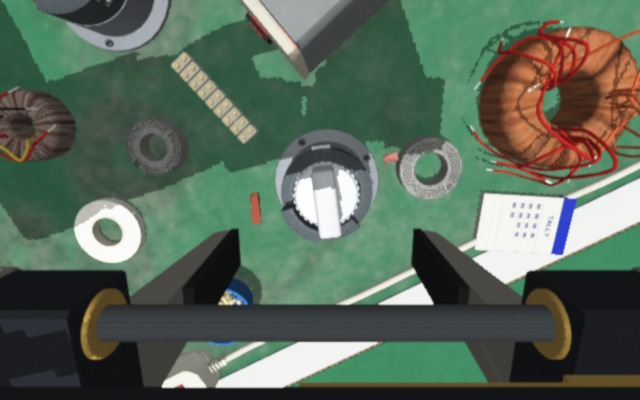

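View pics/s5z.png

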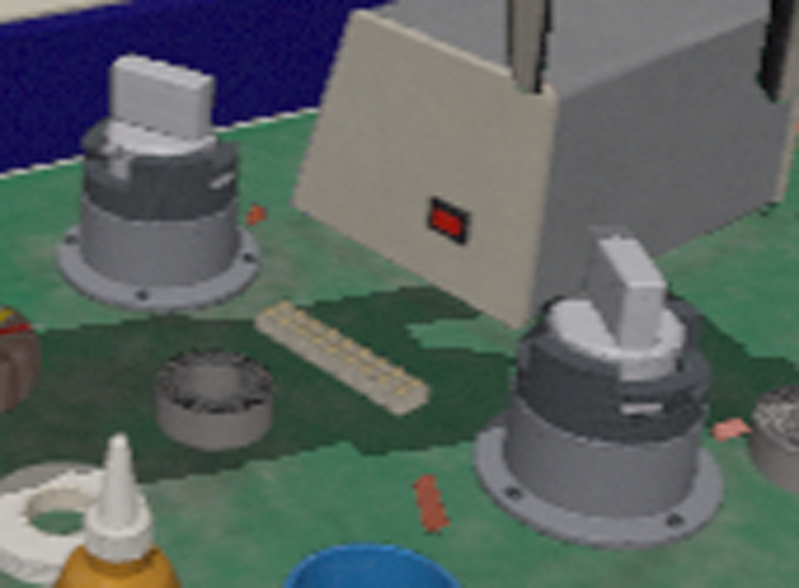

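The lid is home and released, the bar top is down from 0.128 to 0.116, and the second canister looks unchanged. Handing in.

```bash
python3 -c "
from plant import arm
print(arm.close_job())"
```

```text
the job is handed in; nothing more can be done
None
```

The loose lid is screwed home on its canister and released, and the job is handed in. Simulated time was about 10 s of the 38 s allowed; the hand-in gives no verdict.

**What I did:** I gripped the loose lid's bar (18.0 mm opening) and turned it anticlockwise. It dropped about 10 mm after some 50°. I then turned it clockwise to the stop, where the turning moment rose to 1.1 N m and the pads began to skew on the bar. I opened the gripper and lifted clear.

**Last checks:**
- **Height:** The bar top read 0.1155 m from the wrist and 0.1164 m from the side, down from about 0.128 m. That puts the lid origin at about 60 mm, which is home.
- **Angle:** The bar lies about 10° further clockwise than at the start. I did not measure the canister's own x axis. The stop was judged from the moment, and from the drop starting about 12° before alignment, which fits a start angle near 61° and an end near 71°.
- **Rest of the scene:** Nothing touches the robot, and the closed lid looks unchanged in the side view.

**Disagreements:** The first top-view position of the bar was off by about 2–4 mm from the side and wrist views, so I used the wrist reading. The downward push reached 43 N for a moment as the lid seated; it came through the fingers on the lid, and I eased it off at once.

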